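# Scoop the new potatoes into the saucepan

### The job

Use the scoop to lift all three washed potatoes out of the oven dish and tip them into the saucepan, without touching a potato with the gripper itself. Leave the dish and the saucepan standing where they are and the other crockery undisturbed, then lay the scoop back down flat on the bare drainer and let go of it.

Things in the scene. Friction and masses are not known exactly. Their poses are not given: they have to be found in the camera images.
- drainer: Fixed cream ceramic draining slab, 560 x 1060 mm, its flat top 12 mm above the counter, with a rim 10 mm above that. Origin at the centre of its underside; z up. Everything below stands on its top.
- dish: White stoneware dish, 1.6 kg, loose: slides at about 8 N. Origin under the centre of its base, x along its length, z up; +x roughly to the robot's left. Flat floor 180 (x) by 112 mm (y), 6 mm above the origin; upright side walls; both end walls slope outwards 30 degrees from upright, from x = +-90 mm at the floor to +-115 mm at the rim, 50 mm above the origin. Walls 6 mm thick.
- pan: Stainless saucepan, open, mouth up: rim radius 85 mm, 85 mm tall, about 0.9 kg, loose. Origin under the centre of its base, z up; its small handles reach no farther than 130 mm from its axis.
- scoop: Steel scoop, 0.16 kg, 200 mm long, lying flat, mouth to the robot's left. Origin under the centre of its flat floor, x to the open mouth, z up. Floor 115 (x) by 100 mm (y), 2 mm thick; side walls 42 mm high, stepping down to 27 mm at x = 8 and 12 mm at x = 33 mm; back wall 42 mm high at x = -56 mm. A straight handle leaves the back wall, see scoop_grip.
- scoop_grip (a point): Grip point on the scoop's handle, at x = -109, z = 67 mm in the scoop's frame; axes as the scoop. The handle is a bar 20 mm wide (y), 24 mm deep, 100 mm long; its centre line leaves the back wall at z = 30 mm and rises backwards at 35 degrees to x = -138, z = 87 mm. Pinch it across its width, the gripper tilted as you like in the scoop's x-z plane.
- scoop_lip (a point): Middle of the scoop's front lip, on its underside, at x = +57.5 mm in the scoop's frame; axes as the scoop.
- potato1: Washed new potato, rigid, smooth, slippery, egg-shaped, 45 mm long (own x) and 38 mm thick, about 40 g; it rolls. Origin at its centre. It lies in the dish, in the middle or towards the +x end.
- potato2: Washed new potato, rigid, smooth, slippery, egg-shaped, 45 mm long (own x) and 38 mm thick, about 40 g; it rolls. Origin at its centre. It lies in the dish, in the middle or towards the +x end.
- potato3: Washed new potato, rigid, smooth, slippery, egg-shaped, 45 mm long (own x) and 38 mm thick, about 40 g; it rolls. Origin at its centre. It lies in the dish, in the middle or towards the +x end.
- jug: Yellow plastic jug standing upside down, 100 mm wide, 120 mm tall, with a side handle reaching 80 mm from its axis; a bystander. Origin on its axis at the level of the surface it stands on.
- tumbler: Glass pint tumbler, standing upside down, 88 mm wide, 150 mm tall; a bystander. Origin on its axis at the level it stands on.
- eggcup: Steel egg cup, 50 mm wide, 64 mm tall; a bystander. Origin under its base.
- plate: White side plate lying flat, 170 mm wide, 16 mm tall; a bystander. Origin under its centre.
Not all that is in view belongs to the job. Leave any green look-alike of the scoop alone.

How it is judged (in metres and radians):
On the way, in this order (a step that is already met when the one before it is completed fails the run):
1. at least one potato rides in the scoop, lifted clear of the dish (its centre 100 mm above the counter) (((x of potato1 in the frame of scoop between -0.06 and 0.065 m and y of potato1 in the frame of scoop between -0.05 and 0.05 m and z of potato1 in the frame of scoop between 0.01 and 0.07 m and height (world z) of potato1 above 0.1 m) or (x of potato2 in the frame of scoop between -0.06 and 0.065 m and y of potato2 in the frame of scoop between -0.05 and 0.05 m and z of potato2 in the frame of scoop between 0.01 and 0.07 m and height (world z) of potato2 above 0.1 m) or (x of potato3 in the frame of scoop between -0.06 and 0.065 m and y of potato3 in the frame of scoop between -0.05 and 0.05 m and z of potato3 in the frame of scoop between 0.01 and 0.07 m and height (world z) of potato3 above 0.1 m))), for 0.2 s.
2. all three potatoes are in the saucepan (horizontal distance between each of potato1, potato2, potato3 and pan below 0.078 m and z of potato1 in the frame of pan between 0 and 0.085 m and z of potato2 in the frame of pan between 0 and 0.085 m and z of potato3 in the frame of pan between 0 and 0.085 m), for 0.2 s.
At the end, for the whole second after the job is handed in: All three potatoes rest inside the saucepan (within 78 mm of its axis, below the rim); the scoop is released, at rest, flat within 0.15 rad on the drainer (origin 6 to 20 mm high), over 100 mm from the dish centre; dish and pan stand level, each within 50 mm of its start (all of step 2 and linear speed of each of potato1, potato2, potato3 below 0.03 m/s and angle between scoop's own z axis and vertical below 0.15 rad and height (world z) of scoop between 0.006 and 0.02 m and linear speed of scoop below 0.02 m/s and horizontal distance between scoop and dish above 0.1 m and distance of each of dish, pan from where it was at the start of the episode below 0.05 m and angle between each of dish, pan's own z axis and vertical below 0.1 rad); the robot touches nothing.
It fails at once if a potato is touched by the gripper or arm (contact force between any of the fingers, the arm and potato1 above 0.3 N or contact force between any of the fingers, the arm and potato2 above 0.3 N or contact force between any of the fingers, the arm and potato3 above 0.3 N).
It fails at once if the dish or the saucepan is shoved more than 50 mm or tipped beyond 0.3 rad (distance of any of dish, pan from where it was at the start of the episode above 0.05 m or angle between any of dish, pan's own z axis and vertical above 0.3 rad).
It fails at once if the jug, tumbler, egg cup or plate is moved more than 30 mm (distance of any of jug, tumbler, eggcup, plate from where it was at the start of the episode above 0.03 m).
It also fails if it takes over 64 s, if anything falls off the work surface, if the arm or the gripper's body presses on something with over 40 N, if the wrist force passes 120 N, or if a joint passes its speed limit or range.

### The arm

A 6-joint arm with a two-finger parallel gripper is mounted at the origin on the work surface. World frame = base frame: x ahead of the robot, y to its left, z up, the work surface at z = 0. Lengths are in mm, angles in rad, forces in N, time in s.
With the tool pointing down it reaches from about 350 to 925 mm from the base axis. Payload 6.4 kg.
Tool frame: the origin (TCP) lies where the fingers leave the gripper's body, on its centre line; the fingertips stand 97 mm ahead of it and the grasp point (between the pads) lies 78 mm ahead of it; z points along the fingers, y is the direction in which the jaws open and shut (so a half turn about z gives the same grasp; the last joint's range is limited). The gripper opens to 94 mm and grips with 3 to 60 N. Pads are 16 mm wide; open, the fingers measure 119 mm over their backs; the gripper's body (75 mm by 177 mm) begins 78 mm behind the grasp point.
Start: joints at [-1.514, 0.245, 1.558, -0, 1.339, -0.174], TCP at [148.696, -632.775, 302.655] pointing down, gripper open.
Joint ranges: [-3.13, 3.13], [-1.02, 2.26], [0.13, 2.54], [-0.95, 4.09], [0.21, 2.88], [-2.74, 2.74]. Speed limits (rad/s): [2.57, 2.57, 3.14, 3.14, 3.14, 3.14].

### API

Orientations are given as a rotation vector (axis times angle).
In Python, from cell import ctrl gives the robot as it stands.
- The arm moves only by the tool step_arm, never from a script. Its arguments are lists of equal length, an entry for each row: "delta_pos": the shift along the world's x, y, z in m, a list of three; "angular": the turn, a rotation vector about the world's x, y, z in rad, a list of three; "hand": the finger opening in m, from 0 to 0.094. In form: {"delta_pos": [[dx, dy, dz], ...], "angular": [[ax, ay, az], ...], "hand": [hand, ...]}. A call has 1 to 12 rows; each row is the pose to reach, as a shift and turn from the pose measured when the call began; what a row does not reach only later rows make up. A row lasts 1/10 s, in which the tool goes at most 50 mm and 8.59 degrees, less where a joint would pass 70% of its speed; a pose out of reach is approached as far as the arm can. A call with a gripper value outside its range is refused whole. The fingers move at their own pace and stop on an object; "grip_force" is the grip in N (left out, the last holds). Time passes only in rows, so rows that repeat a pose let the fingers close. It gives the time, the measured TCP pose, the force and the opening at its end, in the units of the state.
- ctrl.observe(): the state, without advancing time (a new reading comes with each control period).
- ctrl.grab_frame(name): name is "side" or "top" or "wrist"; returns a dict with "color" (384x512x3 uint8, red, green, blue), "intrinsics" (3x3 intrinsics, pixels), "T" (4x4, takes a point from camera to world coordinates); the wrist camera has in their place "mount" (4x4, takes a point from camera to tool coordinates, whose origin is the TCP and whose axes are the flange's). Camera axes: x right, y up, looking along -z (the intrinsics and any distortion apply to the point x, -y, -z); pixel columns grow to the right and rows downward; lengths in mm; the calibration is good to about 2 mm. A picture is of the moment at which its call begins: read the wrist's pose just before it. There is no depth.
- ctrl.close_job(): hands the job in, once; it reports no verdict.
Trained networks look in the newest picture that a camera, given by its name, has taken for a name from the list of things; names that differ only in an ending like _2 or _b are one class to them, and where a whole thing is asked for, a point or a joint stands for the part that bears it (a point fixed in the world has none). Each returns a list of dicts, best first, with "confidence" (0 to 1); they miss things now and then, are a little off and sometimes report something else, mostly with a low value. They report only what shows in the picture. A call takes as long as a camera call. They do not tell look-alikes from the thing itself.
- ctrl.regions_of(camera, name): "region" (384x512 bool, what is visible of it) and "centre" ([column, row] in pixels, amid what is visible of it).
The state is a dict: "time_s": time; "qpos": joint angles; "qd": joint speeds; "tau": joint torques, N m; "tool_pos": TCP position; "eef_rot": TCP orientation; "wrist_force": force on the tool from outside, world axes, zero at the start; "moment": the same for the moment, N m; "width": finger opening in mm.
Only numpy, scipy, OpenCV 4.12 (cv2) and the standard library are available. Lean on these libraries where they do the work, as an engineer would, in place of code of your own. Each camera call takes 0.05 s, during which the arm holds its last target. There are 200 camera calls.

## Working session

There is one attempt and no reset: what is moved stays moved. The work goes in short steps, Python scripts to look and compute and a tool call to move; the robot and the scene stay as the last step left them, time stands still between calls to the robot, and variables do not carry over. Pictures are saved under pics/ and viewed, about 8 in all and at most 12, crops included, and the job is handed in when it is done.

Besides the shell and the picture viewer there is one more tool, called as name(argument=value, ...) on one line, values as JSON. step_arm: Moves the arm, as the interface text tells. Its arguments: {"type":"object","properties":{"delta_pos":{"type":"array","items":{"type":"array","items":{"type":"number"}}},"angular":{"type":"array","items":{"type":"array","items":{"type":"number"}}},"hand":{"type":"array","items":{"type":"number"}},"grip_force":{"type":"number"}},"required":["delta_pos","angular","hand"]}

```bash
ls; mkdir -p pics; cat > h.py <<'E'
import numpy as np, cv2
from cell import ctrl
from scipy.spatial.transform import Rotation as R
def ray(f,uv):
    d=np.array([*uv,1.0]); k=np.linalg.inv(f["intrinsics"])@d
    T=f["T"]; v=T[:3,:3]@np.array([k[0],-k[1],-1]); return T[:3,3],v
def at_z(f,uv,z):
    o,v=ray(f,uv); return o+v*(z-o[2])/v[2]
def proj(f,p):
    T=f["T"]; q=T[:3,:3].T@(np.asarray(p,float)-T[:3,3]); k=f["intrinsics"]@np.array([q[0],-q[1],-q[2]]); return k[:2]/k[2]
E
python3 - <<'E'
from h import *
s=ctrl.observe(); print(s)
fs={}
for c in("top","side"):
    f=ctrl.grab_frame(c); cv2.imwrite(f"pics/{c}0.png",f["color"][...,::-1]); print(c,f["T"].round(2).tolist(),f["intrinsics"].tolist(), [k for k in f])
    for n in("dish","pan","scoop","scoop_grip","potato1","jug","tumbler","eggcup","plate"):
        for r in ctrl.regions_of(c,n)[:5]:
            u=r["centre"]; print(n,round(r["confidence"],2),np.round(u),at_z(f,u,30).round(),r["region"].sum())
E
```

```text
pics
{'time_s': 0.0, 'qpos': array([-1.51408513e+00,  2.45825283e-01,  1.55900180e+00, -1.46066656e-05,
        1.33867859e+00, -1.74103259e-01]), 'qd': array([-1.93941934e-03,  4.00201244e-04,  1.19075388e-03,  5.30519905e-04,
       -1.70468881e-03, -9.69041188e-05]), 'tau': array([-1.72464293e-03, -4.15822113e+01, -3.14610100e+01,  6.84029446e-02,
        3.30693077e-02, -1.31429892e-04]), 'tool_pos': array([ 148.67815145, -632.34330768,  301.54457492]), 'eef_rot': array([-3.11879624e+00, -3.61543478e-01, -1.53899060e-04]), 'wrist_force': array([0.13805451, 0.25298821, 0.11096669]), 'moment': array([-0.03478092,  0.03438305,  0.01345365]), 'width': 94.23419428748018}
top [[0.01, 1.0, -0.08, 412.96], [-1.0, 0.01, 0.02, 2.27], [0.02, 0.08, 1.0, 1105.18], [0.0, 0.0, 0.0, 1.0]] [[365.8652703151019, 0.0, 253.89074747613878], [0.0, 365.8652703151019, 190.5935580439217], [0.0, 0.0, 1.0]] ['color', 'intrinsics', 'T']
dish 0.84 [321. 145.] [ 640. -216.   30.] 3236
pan 0.67 [171. 143.] [639. 230.  30.] 3447
pan 0.49 [244. 149.] [624.  15.  30.] 51357
scoop 0.75 [130. 290.] [210. 335.  30.] 
[... 931 characters left out ...]
65 [245. 158.] [ 648. -224.   30.] 1639
pan 0.85 [194. 229.] [657. 185.  30.] 2455
scoop 0.61 [267. 211.] [458.   7.  30.] 1088
scoop 0.58 [303. 316.] [196. 359.  30.] 1680
scoop_grip 0.78 [304. 312.] [199. 346.  30.] 1652
scoop_grip 0.61 [267. 212.] [456.  12.  30.] 1117
scoop_grip 0.61 [313. 138.] [ 438. -452.   30.] 764
potato1 0.45 [245. 162.] [ 638. -207.   30.] 81
potato1 0.44 [257. 169.] [ 578. -187.   30.] 67
potato1 0.43 [263. 163.] [ 570. -224.   30.] 64
jug 0.73 [231. 277.] [453. 315.  30.] 1272
tumbler 0.74 [311. 136.] [ 449. -459.   30.] 777
eggcup 0.53 [288. 162.] [ 479. -270.   30.] 191
plate 0.66 [184. 185.] [798.   2.  30.] 1129
plate 0.17 [289. 163.] [ 476. -265.   30.] 205
```

```bash
python3 - <<'E'
import cv2
a=cv2.imread("pics/top0.png")[60:330,80:430]; cv2.imwrite("pics/t0c.png",cv2.resize(a,(778,600),interpolation=cv2.INTER_CUBIC))
b=cv2.imread("pics/top0.png")[105:195,280:360];cv2.imwrite("pics/t0d.png",cv2.resize(b,(533,600),interpolation=cv2.INTER_CUBIC))
E
```

```text
(no output)
```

View pics/t0c.png

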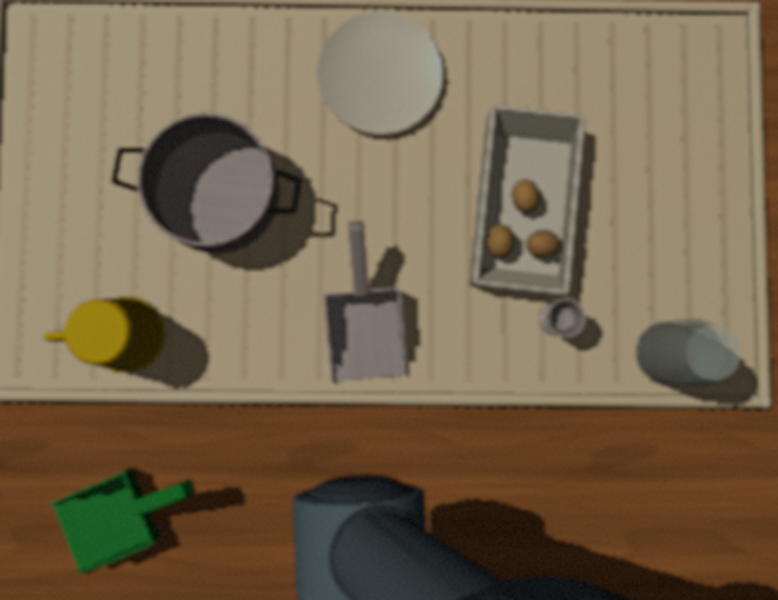

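View pics/t0d.png

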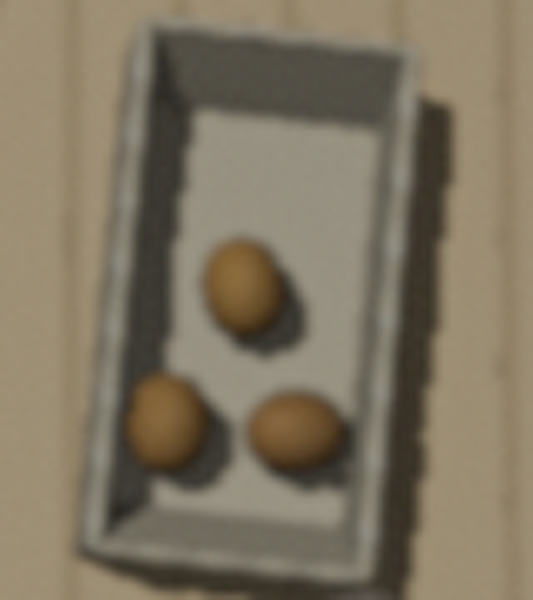

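The top view shows the dish's long axis along world x. The potatoes sit near its robot-side end, and the scoop's mouth faces the robot, with its handle at about (360,222)–(362,292) in the crop. I'll fit silhouettes in both views.

```bash
cat >> h.py <<'E'
from scipy.optimize import minimize
def box(x0,x1,y0,y1,z0,z1): return np.array([[x,y,z] for x in(x0,x1) for y in(y0,y1) for z in(z0,z1)],float)
c,s_=np.cos(.6109),np.sin(.6109)
hd=[]
for x,z in((-57,30),(-138,87)):
    for y in(-10,10):
        for e in(-12,12): hd.append([x-e*-s_*1,y,z+e*c])
SCOOP=[box(-57.5,57.5,-50,50,0,2)]+[p for s in(-1,1) for p in(box(-57.5,8,s*50-1,s*50+1,0,42),box(8,33,s*50-1,s*50+1,0,27),box(33,57.5,s*50-1,s*50+1,0,12))]+[box(-57,-55,-50,50,0,42),np.array(hd)]
DISH=[np.array([[sx*(97 if z==0 else 121.9),sy*62,z] for sx in(-1,1) for sy in(-1,1) for z in(0,50.)])]
a=np.linspace(0,6.283,40)
PAN=[np.array([[85*np.cos(t),85*np.sin(t),z] for t in a for z in(0,85.)])]
def render(f,parts,p,z0=12,S=4):
    m=np.zeros((384*S,512*S),np.uint8); Rz=R.from_euler('z',p[2]).as_matrix()
    for q in parts:
        w=q@Rz.T+[p[0],p[1],z0]; u=np.array([proj(f,x) for x in w])
        cv2.fillConvexPoly(m,cv2.convexHull(((u+.5)*S).astype(np.int32)),1)
    return cv2.resize(m.astype(np.float32),(512,384),interpolation=cv2.INTER_AREA)
def fit(fr,parts,p0,z0=12):
    def cost(q):
        p=np.array(p0)+q*np.array([10,10,.1]); t=0
        for f,m in fr:
            r=render(f,parts,p,z0); t+=1-np.minimum(r,m).sum()/np.maximum(r,m).sum()
        return t
    r=minimize(cost,[0,0,0],method='Nelder-Mead',options=dict(initial_simplex=[[0,0,0],[1,0,0],[0,1,0],[0,0,1]],xatol=.02,fatol=1e-4,maxiter=150))
    return np.array(p0)+r.x*[10,10,.1],r.fun
def near(f,c,n,xy,tol=60,z=30):
    b=[r for r in ctrl.regions_of(c,n) if np.hypot(*(at_z(f,r["centre"],z)[:2]-xy))<tol and r["region"].sum()<8000]
    return b[0]["region"].astype(np.float32) if b else None
E
cat > fit0.py <<'E'
from h import *
F={c:ctrl.grab_frame(c) for c in("top","side")}
for n,parts,p0 in(("scoop",SCOOP,[450,15,3.1]),("dish",DISH,[640,-216,3.07]),("pan",PAN,[650,220,0])):
    M=[(F[c],near(F[c],c,n,p0[:2])) for c in F]
    M=[x for x in M if x[1] is not None]
    for sel in ([M] + [[m] for m in M]):
        p,e=fit(sel,parts,p0); print(n,len(sel),p.round(3),round(e,3))
for c in F:
    for r in ctrl.regions_of(c,"potato1"):
        if r["region"].sum()<400: print(c,at_z(F[c],r["centre"],37).round(),round(r["confidence"],2))
E
time python3 fit0.py
```

```text
scoop 1 [445.935  12.259   3.251] 0.064
scoop 1 [445.935  12.259   3.251] 0.064
dish 2 [ 621.329 -199.047    3.039] 0.346
dish 1 [ 620.457 -199.537    3.031] 0.141
dish 1 [ 622.519 -197.853    3.042] 0.203
pan 2 [6.37043e+02 2.16659e+02 8.80000e-02] 0.13
pan 1 [6.34264e+02 2.16541e+02 6.80000e-02] 0.071
pan 1 [6.39249e+02 2.15653e+02 9.30000e-02] 0.039
top [ 569. -222.   37.] 0.66
top [ 576. -160.   37.] 0.59
top [ 622. -200.   37.] 0.42
side [ 630. -204.   37.] 0.52
side [ 583. -175.   37.] 0.4
real	0m9.602s
user	0m8.239s
sys	0m3.154s
```

step_arm(delta_pos=[[0.03,0.036,0.01],[0.06,0.072,0.02],[0.09,0.108,0.03],[0.12,0.144,0.04],[0.15,0.18,0.05],[0.18,0.216,0.06],[0.21,0.252,0.07],[0.24,0.288,0.08],[0.27,0.324,0.09],[0.3,0.36,0.1],[0.33,0.396,0.1],[0.37,0.432,0.1]], angular=[[0,0,-0.02],[0,0,-0.05],[0,0,-0.08],[0,0,-0.1],[0,0,-0.12],[0,0,-0.12],[0,0,-0.12],[0,0,-0.12],[0,0,-0.12],[0,0,-0.12],[0,0,-0.12],[0,0,-0.12]], hand=[0.06,0.06,0.06,0.06,0.06,0.06,0.06,0.06,0.06,0.06,0.06,0.06], grip_force=50)

```text
time_s: 2.7
tool_pos: [516.7, -201.5, 403.7]
eef_rot: [3.136, 0.174, 0.002]
wrist_force: [0.3, -1.0, -0.3]
width: 60.3
```

```bash
cat >> h.py <<'E'
def wrist():
    s=ctrl.observe(); f=ctrl.grab_frame("wrist"); T=np.eye(4); T[:3,:3]=R.from_rotvec(s["eef_rot"]).as_matrix(); T[:3,3]=s["tool_pos"]; f["T"]=T@f["mount"]; return s,f
def log(s):
    open("log.txt","a").write(" ".join(map(str,[*s["qpos"],*s["tool_pos"],*s["eef_rot"]]))+"\n")
E
python3 - <<'E'
from h import *
s,f=wrist(); log(s); print(s["time_s"],s["qpos"].round(3),s["tool_pos"].round(1),s["eef_rot"].round(3)); print(f["mount"].round(3).tolist(),f["intrinsics"][0][0]); cv2.imwrite("pics/w1.png",f["color"][...,::-1])
for n in("dish","potato1"):
    for r in ctrl.regions_of("wrist",n): print(n,round(r["confidence"],2),np.round(r["centre"]),at_z(f,r["centre"],37).round(),r["region"].sum())
E
```

```text
2.7 [-0.576 -0.048  1.689 -0.     1.498  0.884] [ 516.7 -201.5  403.7] [3.136e+00 1.740e-01 2.000e-03]
[[-0.0, 0.965, 0.261, 76.965], [1.0, 0.0, 0.001, 0.842], [0.0, 0.261, -0.965, -81.276], [0.0, 0.0, 0.0, 1.0]] 295.1341465319028
dish 0.56 [273.  73.] [ 646. -208.   37.] 14025
potato1 0.94 [238. 126.] [ 567. -165.   37.] 637
potato1 0.78 [278. 129.] [ 569. -225.   37.] 673
potato1 0.62 [265.  81.] [ 633. -198.   37.] 729
```

View pics/w1.png

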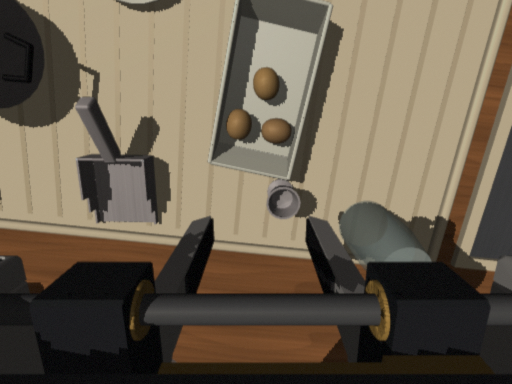

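```bash
cat > fit1.py <<'E'
from h import *
s,f=wrist()
def fill(m):
    c,_=cv2.findContours(m.astype(np.uint8),cv2.RETR_EXTERNAL,cv2.CHAIN_APPROX_NONE); o=np.zeros(m.shape,np.uint8); cv2.drawContours(o,[max(c,key=cv2.contourArea)],-1,1,-1); return o.astype(np.float32)
t=ctrl.grab_frame("top")
for n,parts,p0 in(("scoop",SCOOP,[446,12,3.25]),("dish",DISH,[621,-199,3.03])):
    mw=near(f,"wrist",n,p0[:2],90); mt=near(t,"top",n,p0[:2],90)
    for nm,sel in(("w",[(f,mw)]),("t",[(t,mt)]),("wt",[(f,mw),(t,mt)])):
        if any(m is None for _,m in sel): print(n,nm,"none"); continue
        p,e=fit([(a,fill(m)) for a,m in sel],parts,p0); print(n,nm,p.round(3),round(e,3))
E
python3 fit1.py
```

```text
scoop w [442.793  12.952   3.223] 0.064
scoop t [442.609  14.198   3.222] 0.053
scoop wt [442.746  13.925   3.226] 0.122
dish w none
dish t [ 621.465 -197.652    3.017] 0.397
dish wt none
```

```bash
python3 - <<'E'
from h import *
s,f=wrist(); t=ctrl.grab_frame("top")
for q in((211,165),(293,178),(330,5)): print("w",at_z(f,q,62).round(1)[:2])
for q in((145,25),(412,45),(368,580),(85,552)): print("t",at_z(t,(q[0]/6.6625+280-.5,q[1]/6.667+105-.5),62).round(1)[:2])
g=ctrl.regions_of("wrist","dish"); print([(r["confidence"],r["centre"],r["region"].sum()) for r in g])
p=[442.7,13.9]; a=3.226; print("grip",p[0]-109*np.cos(a),p[1]-109*np.sin(a))
E
```

```text
w [ 506.3 -135.5]
w [ 500.  -256.3]
w [ 728. -272.]
t [ 740.8 -152.2]
t [ 733.6 -269.7]
t [ 497.9 -248.3]
t [ 508.6 -126.1]
[(0.89, [266.3, 68.6], np.int64(13670))]
grip 551.3119397729497 23.089479787079135
```

step_arm(delta_pos=[[0.03,0.0,0.03],[0.06,0.0,0.06],[0.07,0.0,0.07],[0.07,0.0,0.07]], angular=[[0,0,0],[0,0,0],[0,0,0],[0,0,0]], hand=[0.06,0.06,0.06,0.06])

```text
time_s: 3.7
tool_pos: [586.4, -204.6, 474.6]
eef_rot: [3.135, 0.172, 0.005]
wrist_force: [-0.5, -0.7, 0.1]
width: 60.1
```

```bash
python3 - <<'E'
from h import *
s,f=wrist(); log(s); np.savez("w2.npz",T=f["T"],intrinsics=f["intrinsics"]); print(s["time_s"],s["tool_pos"])
cv2.imwrite("pics/w2.png",f["color"][...,::-1]); c=f["color"][30:210,130:400,::-1]; cv2.imwrite("pics/w2c.png",cv2.resize(c,(800,533),interpolation=cv2.INTER_CUBIC))
for r in ctrl.regions_of("wrist","potato1"): print(round(r["confidence"],2),np.round(r["centre"]),at_z(f,r["centre"],37).round())
E
```

```text
3.7 [ 586.37643906 -204.57366404  474.60821028]
0.91 [258. 129.] [ 631. -199.   37.]
0.78 [236. 164.] [ 566. -166.   37.]
0.74 [268. 168.] [ 566. -223.   37.]
```

View pics/w2c.png

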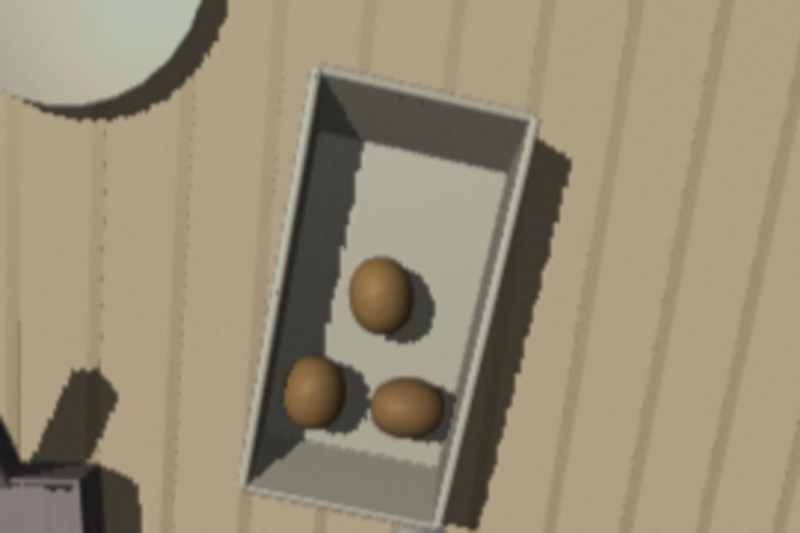

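The dish rim corners in the crop are (316,67), (539,118), (440,527) and (243,488). One potato is mid-dish and the other two are near the robot-side end.

```bash
python3 - <<'E'
from h import *
from scipy.optimize import least_squares
f=dict(np.load("w2.npz")); k=270/800
t=ctrl.grab_frame("top")
W=np.array([(316,67),(539,118),(440,527),(243,488)])*k+[130-.4,30-.4]
Tp=np.array([(145,25),(412,45),(368,580),(85,552)])/6.666+[279.5,104.5]
loc=[(-121.9,-62,50),(-121.9,62,50),(121.9,62,50),(121.9,-62,50)]
def pr(f,p): 
    Rz=R.from_euler('z',p[2]).as_matrix(); return np.array([proj(f,Rz@np.array(l)+[p[0],p[1],12]) for l in loc])
for nm,L in(("w",[(f,W)]),("t",[(t,Tp)]),("wt",[(f,W),(t,Tp)])):
    r=least_squares(lambda p:np.concatenate([(pr(a,p)-b).ravel() for a,b in L]),[620,-200,3.05],x_scale=[10,10,.1]); print(nm,r.x.round(3),np.abs(r.fun).max().round(2))
P=r.x; Rz=R.from_euler('z',P[2]).as_matrix()
for q in((631,-199),(566,-166),(566,-223),(622,-200),(576,-160),(569,-222)): print((Rz.T@(np.array([*q,0])-[P[0],P[1],0]))[:2].round())
E
```

```text
w [ 621.32  -200.969    3.043] 4.08
t [ 620.363 -199.008    3.045] 2.32
wt [ 621.104 -200.501    3.043] 4.16
[-10.  -2.]
[ 58. -29.]
[53. 28.]
[-1. -1.]
[ 49. -36.]
[50. 27.]
```

```bash
cat >> h.py <<'E'
GT=np.radians(15) # tool inward tilt when scoop is flat
def goal(lip,yaw,down,G=None,s=None,quiet=False):
    """lip point (world mm), scoop yaw, lip-down pitch (rad) -> shift m, turn rad from the present TCP"""
    s=s or ctrl.observe(); Rs=R.from_euler('z',yaw)*R.from_euler('y',down)
    if G is None: G=np.array([-109-57.5,0,67]),GT
    tz=np.array([np.sin(G[1]),0,-np.cos(G[1])]); ty=np.array([0,1.,0]); Rt=np.c_[np.cross(ty,tz),ty,tz]
    Rw=Rs*R.from_matrix(Rt); p=np.asarray(lip)+Rs.apply(G[0]-78*tz)
    cur=R.from_rotvec(s["eef_rot"]); c=[Rw,Rw*R.from_euler('z',np.pi)]
    d=min([(x*cur.inv()).as_rotvec() for x in c],key=np.linalg.norm)
    dp=(p-s["tool_pos"])/1000
    if not quiet: print("tcp",p.round(),"dpos",dp.round(3).tolist(),"ang",d.round(3).tolist())
    return dp,d
E
python3 - <<'E'
from h import *
sc=np.array([442.7,13.9,12]); a=3.226; lip=sc+[57.5*np.cos(a),57.5*np.sin(a),0]
goal(lip+[0,0,120],a,0); goal(lip,a,0)
from scipy.optimize import least_squares
s=ctrl.observe()
Q=[([.2458,1.5590,1.3387],650-.4,301.5),([-.048,1.689,1.498],554.6,403.7),(s["qpos"][[1,2,4]],np.hypot(*s["tool_pos"][:2]),s["tool_pos"][2])]
A=[];b=[]
for q,r,z in Q:
    A+= [[1,0,np.sin(q[0]),np.sin(q[0]+q[1])],[0,1,np.cos(q[0]),np.cos(q[0]+q[1])]]; b+=[r,z]
print(np.linalg.lstsq(np.array(A),np.array(b),rcond=None)[0])
E
```

```text
tcp [571.  25. 274.] dpos [-0.013, 0.229, -0.197] ang [-0.026, 0.259, -0.024]
tcp [571.  25. 154.] dpos [-0.013, 0.229, -0.317] ang [-0.026, 0.259, -0.024]
[  8.4796524   71.44109851 372.89849159 569.73094504]
```

```bash
sed -i 's/^GT=.*/GT=np.radians(20)/; s/G\[0\]-78\*tz/G[0]-83*tz/' h.py
python3 - <<'E'
from h import *
sc=np.array([442.7,13.9,12]); a=3.226; lip=sc+[57.5*np.cos(a),57.5*np.sin(a),0]
goal(lip+[0,0,120],a,0); goal(lip,a,0)
E
```

```text
tcp [580.  25. 277.] dpos [-0.005, 0.23, -0.194] ang [-0.035, 0.346, -0.024]
tcp [580.  25. 157.] dpos [-0.005, 0.23, -0.314] ang [-0.035, 0.346, -0.024]
```

step_arm(delta_pos=[[0,0.045,-0.02],[0,0.09,-0.05],[0,0.135,-0.09],[-0.003,0.18,-0.14],[-0.005,0.225,-0.18],[-0.005,0.23,-0.194],[-0.005,0.23,-0.194]], angular=[[-0.007,0.07,-0.005],[-0.014,0.14,-0.01],[-0.02,0.21,-0.015],[-0.03,0.29,-0.02],[-0.035,0.346,-0.024],[-0.035,0.346,-0.024],[-0.035,0.346,-0.024]], hand=[0.06,0.06,0.06,0.06,0.06,0.06,0.06])

```text
time_s: 4.55
tool_pos: [575.9, 28.7, 270.8]
eef_rot: [3.075, 0.136, -0.562]
wrist_force: [-1.0, -0.8, -1.0]
width: 59.8
```

```bash
python3 - <<'E'
from h import *
s=ctrl.observe(); log(s); print(s["time_s"],s["tool_pos"].round(1),s["qpos"].round(3))
t=ctrl.grab_frame("side"); m=near(t,"side","scoop",[443,14]); 
s,f=wrist(); cv2.imwrite("pics/w3.png",f["color"][...,::-1])
mw=near(f,"wrist","scoop",[443,14],90)
if mw is not None: print(fit([(f,mw)],SCOOP,[442.7,13.9,3.226]))
sc=np.array([442.7,13.9,12]); a=3.226; lip=sc+[57.5*np.cos(a),57.5*np.sin(a),0]
goal(lip,a,0)
E
```

```text
4.55 [575.9  28.7 270.8] [-0.124  0.265  1.617 -0.072  1.615  1.369]
(array([442.7  ,  13.9  ,   3.226]), np.float64(0.05620163679122925))
tcp [580.  25. 157.] dpos [-0.001, 0.001, -0.122] ang [0.001, 0.002, 0.001]
```

View pics/w3.png

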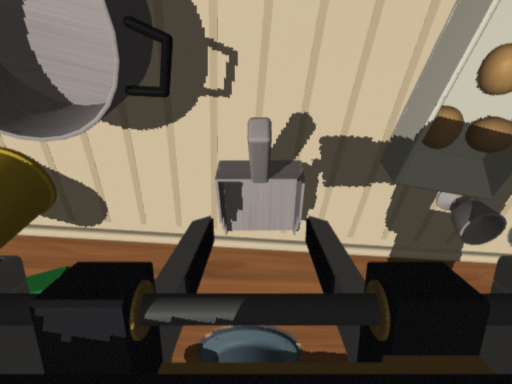

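The handle stands centred between the fingers at column 260 and aligned with them. The fit confirms it, so I'll descend and grip.

step_arm(delta_pos=[[0,0,-0.04],[0,0,-0.08],[0,0.001,-0.11],[0,0.001,-0.122],[0,0.001,-0.122],[0,0.001,-0.122],[0,0.001,-0.122],[0,0.001,-0.122],[0,0.001,-0.122],[0,0.001,-0.122],[0,0.001,-0.122],[0,0.001,-0.122]], angular=[[0,0,0],[0,0,0],[0,0,0],[0,0,0],[0,0,0],[0,0,0],[0,0,0],[0,0,0],[0,0,0],[0,0,0],[0,0,0],[0,0,0]], hand=[0.06,0.06,0.06,0.06,0.06,0.03,0.01,0.01,0.01,0.01,0.01,0.01], grip_force=60)

```text
time_s: 5.95
tool_pos: [580.3, 25.6, 157.4]
eef_rot: [3.077, 0.128, -0.539]
wrist_force: [0.1, -0.6, 1.7]
width: 19.5
```

```bash
python3 - <<'E'
from h import *
s=ctrl.observe(); log(s); print(s["time_s"],s["tool_pos"].round(1),s["width"],s["wrist_force"].round(1),s["qpos"].round(3))
D=np.array([621,-200,18.]); d=np.array([np.cos(3.044),np.sin(3.044),0])
def lip(L,z): return D+L*d+[0,0,z]
for L,z,th in((-55,130,0),(-55,120,40),(-55,60,40),(-55,4,40),(-40,2,34),(-20,2,28),(0,2,17),(25,2,8),(60,2,6),(86,2,1)):
    print(L,z,th,end=" "); goal(lip(L,z),3.044,np.radians(th))
E
```

```text
5.95 [580.3  25.6 157.4] 19.54699845676807 [ 0.1 -0.6  1.7] [-0.128  0.404  1.665 -0.073  1.412  1.384]
-55 130 0 tcp [ 870. -224.  293.] dpos [0.289, -0.25, 0.136] ang [0.001, 0.002, -0.181]
-55 120 40 tcp [ 732. -211.  374.] dpos [0.151, -0.236, 0.217] ang [-0.004, -0.697, -0.173]
-55 60 40 tcp [ 732. -211.  314.] dpos [0.151, -0.236, 0.157] ang [-0.004, -0.697, -0.173]
-55 4 40 tcp [ 732. -211.  258.] dpos [0.151, -0.236, 0.101] ang [-0.004, -0.697, -0.173]
-40 2 34 tcp [ 741. -212.  249.] dpos [0.161, -0.237, 0.092] ang [-0.003, -0.592, -0.175]
-20 2 28 tcp [ 744. -212.  240.] dpos [0.164, -0.238, 0.082] ang [-0.002, -0.487, -0.177]
0 2 17 tcp [ 764. -214.  216.] dpos [0.184, -0.24, 0.058] ang [-0.001, -0.295, -0.179]
25 2 8 tcp [ 768. -214.  191.] dpos [0.188, -0.24, 0.033] ang [0.0, -0.137, -0.18]
60 2 6 tcp [ 739. -212.  185.] dpos [0.159, -0.237, 0.027] ang [0.001, -0.103, -0.181]
86 2 1 tcp [ 727. -210.  168.] dpos [0.147, -0.236, 0.011] ang [0.001, -0.015, -0.181]
```

step_arm(delta_pos=[[0,0,0.04],[0.0,0,0.09],[0.0,-0.01,0.14],[0.02,-0.04,0.18],[0.05,-0.08,0.21],[0.08,-0.12,0.217],[0.11,-0.16,0.217],[0.13,-0.2,0.217],[0.151,-0.236,0.217],[0.151,-0.236,0.217],[0.151,-0.236,0.217],[0.151,-0.236,0.217]], angular=[[0,0,0],[0,0,0],[0,-0.1,-0.02],[0,-0.2,-0.05],[0,-0.3,-0.08],[-0.002,-0.4,-0.1],[-0.003,-0.5,-0.13],[-0.004,-0.6,-0.15],[-0.004,-0.697,-0.173],[-0.004,-0.697,-0.173],[-0.004,-0.697,-0.173],[-0.004,-0.697,-0.173]], hand=[0.01,0.01,0.01,0.01,0.01,0.01,0.01,0.01,0.01,0.01,0.01,0.01])

```text
time_s: 7.15
tool_pos: [731.1, -209.4, 373.8]
eef_rot: [3.075, -0.149, 0.54]
wrist_force: [0.1, 0.7, -1.0]
width: 19.9
```

```bash
python3 - <<'E'
from h import *
s=ctrl.observe(); log(s); print(s["time_s"],s["tool_pos"].round(1),s["width"],s["wrist_force"].round(1),s["qpos"].round(3))
for c in("top","side"):
    f=ctrl.grab_frame(c); im=f["color"][...,::-1].copy()
    if c=="top": a=im[95:215,270:370]
    else: a=im[90:230,180:330]
    cv2.imwrite(f"pics/{c}4.png",cv2.resize(a,None,fx=4,fy=4,interpolation=cv2.INTER_CUBIC))
a=cv2.imread("pics/top4.png");b=cv2.imread("pics/side4.png"); h=480
cv2.imwrite("pics/m4.png",cv2.resize(np.hstack([a[:h,:400],cv2.resize(b,(400,480))]),(800,480)))
D=np.array([621,-200,18.]); d=np.array([np.cos(3.044),np.sin(3.044),0])
goal(D-55*d+[0,0,120],3.044,np.radians(40)); goal(D-55*d+[0,0,4],3.044,np.radians(40))
E
```

```text
7.15 [ 731.1 -209.4  373.8] 19.935516379084852 [ 0.1  0.7 -1. ] [-0.457  0.319  1.358  0.133  1.14   1.175]
tcp [ 732. -211.  374.] dpos [0.0, -0.002, -0.0] ang [0.0, -0.0, -0.002]
tcp [ 732. -211.  258.] dpos [0.0, -0.002, -0.116] ang [0.0, -0.0, -0.002]
```

View pics/m4.png

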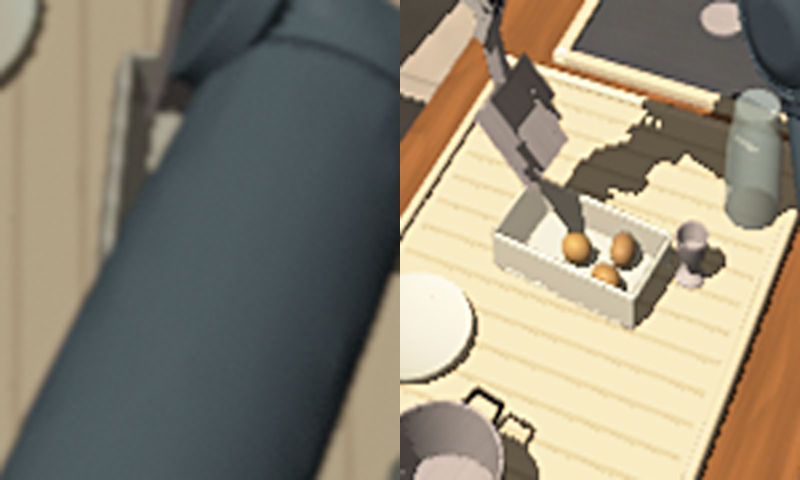

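The side view shows the scoop held lip-down above the far end of the dish, with all three potatoes undisturbed. Next I'll check the in-hand pose and go down.

```bash
cat >> h.py <<'E'
def scoop_from_tool(s,G=None):
    G=G or (np.array([-109-57.5,0,67]),GT); tz=np.array([np.sin(G[1]),0,-np.cos(G[1])]); ty=np.array([0,1.,0]); Rt=R.from_matrix(np.c_[np.cross(ty,tz),ty,tz])
    Rw=R.from_rotvec(s["eef_rot"]); Rs=Rw*Rt.inv()
    if Rs.apply([0,0,1])[2]<0 : Rs=Rw*R.from_euler('z',np.pi)*Rt.inv()
    return Rs, s["tool_pos"]-Rs.apply(G[0]-83*tz)   # rotation, lip
E
python3 - <<'E'
from h import *
s=ctrl.observe(); Rs,l=scoop_from_tool(s); print(l,Rs.as_euler('ZYX'))
f=ctrl.grab_frame("side"); b=ctrl.regions_of("side","scoop")
fp=(None)
for r in b: print(r["confidence"],r["centre"],r["region"].sum(),proj(f,l))
m=min(b,key=lambda r:np.hypot(*(r["centre"]-proj(f,l+[60,0,80]))))["region"].astype(np.float32)
grip=Rs.apply([-166.5,0,67])+l
def ren(dy,sh,da=0):
    o=np.zeros((384,512),np.uint8); R2=Rs*R.from_euler('zy',[da,dy])
    for q in SCOOP:
        w=R2.apply(q-[-109,0,67])+grip+sh; u=np.array([proj(f,x) for x in w]); cv2.fillConvexPoly(o,cv2.convexHull(u.round().astype(np.int32)),1)
    return o
def c(p):
    o=ren(p[0]/10,[p[1]*10,p[2]*10,0]); return 1-np.minimum(o,m).sum()/np.maximum(o,m).sum()
print(c([0,0,0]))
for dy in(-.15,-.1,-.05,0,.05,.1,.15): print(dy,min((round(c([dy*10,a,b]),3),a*10,b*10) for a in(-.8,-.4,0,.4,.8) for b in(-.8,-.4,0,.4,.8)))
E
```

```text
[ 675.4359353  -203.56081398  138.21638151] [3.04567843e+00 6.98124359e-01 1.18881457e-04]
0.97 [226.1, 122.1] 915 [235.05343805 138.47517918]
0.58 [301.0, 314.5] 1637 [235.05343805 138.47517918]
0.19258589
-0.15 (np.float32(0.26), 8.0, 8.0)
-0.1 (np.float32(0.212), 8.0, 4.0)
-0.05 (np.float32(0.18), 8.0, 0)
0 (np.float32(0.171), 4.0, 0)
0.05 (np.float32(0.163), 0, -4.0)
0.1 (np.float32(0.169), -4.0, 0)
0.15 (np.float32(0.188), -8.0, -4.0)
```

step_arm(delta_pos=[[0,-0.001,-0.03],[0,-0.002,-0.06],[0,-0.002,-0.08],[0,-0.002,-0.1],[0,-0.002,-0.106],[0,-0.002,-0.108]], angular=[[0,0,-0.002],[0,0,-0.002],[0,0,-0.002],[0,0,-0.002],[0,0,-0.002],[0,0,-0.002]], hand=[0.01,0.01,0.01,0.01,0.01,0.01])

```text
time_s: 7.95
tool_pos: [731.2, -210.4, 266.2]
eef_rot: [3.074, -0.15, 0.541]
wrist_force: [0.6, 0.3, -0.9]
width: 20.0
```

```bash
cat > plan.py <<'E'
from h import *
import sys
s=ctrl.observe(); print(s["time_s"],s["wrist_force"].round(1))
DX,DY,YAW=621,-200,3.044
D=np.array([DX,DY,18.]); d=np.array([np.cos(YAW),np.sin(YAW),0]); Rs,l=scoop_from_tool(s); print("L",((l-D)@d).round(1),"y",round(float((l-D)@[-d[1],d[0],0]),1),"z",round(l[2]-18,1),"down",np.degrees(Rs.as_euler('ZYX')[1]).round(1))
for a in sys.argv[1:]:
    L,z,th=map(float,a.split(",")); print(a,end=" "); goal(D+L*d+[0,0,z],YAW,np.radians(th),s=s)
E
python3 plan.py -- 2>/dev/null | head -2; python3 plan.py " -57,4,40" " -57,1,40" " -45,1,36" " -32,1,31" " -20,1,27" " -10,1,22" 0,1,17 12,1,12 25,1,9
```

```text
7.95 [ 0.6  0.3 -0.9]
L -54.5 y -0.4 z 11.9 down 40.0
7.95 [ 0.6  0.3 -0.9]
L -54.5 y -0.4 z 11.9 down 40.0
 -57,4,40 tcp [ 734. -211.  258.] dpos [0.002, -0.001, -0.008] ang [-0.0, -0.001, -0.0]
 -57,1,40 tcp [ 734. -211.  255.] dpos [0.002, -0.001, -0.011] ang [-0.0, -0.001, -0.0]
 -45,1,36 tcp [ 738. -211.  251.] dpos [0.007, -0.001, -0.015] ang [0.007, 0.069, -0.0]
 -32,1,31 tcp [ 745. -212.  244.] dpos [0.014, -0.002, -0.023] ang [0.015, 0.156, -0.0]
 -20,1,27 tcp [ 748. -212.  237.] dpos [0.017, -0.002, -0.03] ang [0.022, 0.225, -0.0]
 -10,1,22 tcp [ 757. -213.  226.] dpos [0.026, -0.003, -0.04] ang [0.03, 0.312, -0.0]
0,1,17 tcp [ 764. -214.  215.] dpos [0.033, -0.004, -0.052] ang [0.039, 0.399, -0.0]
12,1,12 tcp [ 769. -214.  201.] dpos [0.038, -0.004, -0.065] ang [0.047, 0.486, -0.0]
25,1,9 tcp [ 765. -214.  193.] dpos [0.034, -0.004, -0.073] ang [0.052, 0.538, -0.0]
```

step_arm(delta_pos=[[0.002,-0.001,-0.006],[0.002,-0.001,-0.011],[0.002,-0.001,-0.011],[0.005,-0.001,-0.013],[0.007,-0.001,-0.015],[0.011,-0.001,-0.019],[0.014,-0.002,-0.023],[0.016,-0.002,-0.026],[0.017,-0.002,-0.03],[0.022,-0.002,-0.035],[0.026,-0.003,-0.04],[0.026,-0.003,-0.04]], angular=[[0,0,0],[0,0,0],[0,0,0],[0.003,0.035,0],[0.007,0.069,0],[0.011,0.112,0],[0.015,0.156,0],[0.018,0.19,0],[0.022,0.225,0],[0.026,0.27,0],[0.03,0.312,0],[0.03,0.312,0]], hand=[0.01,0.01,0.01,0.01,0.01,0.01,0.01,0.01,0.01,0.01,0.01,0.01])

```text
time_s: 9.15
tool_pos: [757.5, -213.6, 226.4]
eef_rot: [3.135, -0.152, 0.052]
wrist_force: [-3.4, 0.7, 2.3]
width: 19.7
```

```bash
python3 plan.py " -10,1,22" 0,1,17 12,1,12 25,1,9 37,1,7 50,1,6; python3 - <<'E'
from h import *
f=ctrl.grab_frame("side"); a=f["color"][90:230,180:330,::-1]
cv2.imwrite("pics/s5.png",cv2.resize(a,None,fx=4,fy=4,interpolation=cv2.INTER_CUBIC))
E
```

```text
9.15 [-3.4  0.7  2.3]
L -10.4 y 0.4 z 1.2 down 21.9
 -10,1,22 tcp [ 757. -213.  226.] dpos [-0.001, 0.0, -0.0] ang [0.0, -0.002, -0.0]
0,1,17 tcp [ 764. -214.  215.] dpos [0.007, -0.0, -0.012] ang [0.009, 0.085, -0.0]
12,1,12 tcp [ 769. -214.  201.] dpos [0.011, -0.001, -0.025] ang [0.017, 0.172, -0.0]
25,1,9 tcp [ 765. -214.  193.] dpos [0.008, -0.001, -0.034] ang [0.022, 0.224, -0.0]
37,1,7 tcp [ 759. -214.  187.] dpos [0.002, 0.0, -0.04] ang [0.026, 0.259, -0.0]
50,1,6 tcp [ 749. -213.  184.] dpos [-0.008, 0.001, -0.043] ang [0.028, 0.276, -0.0]
```

View pics/s5.png

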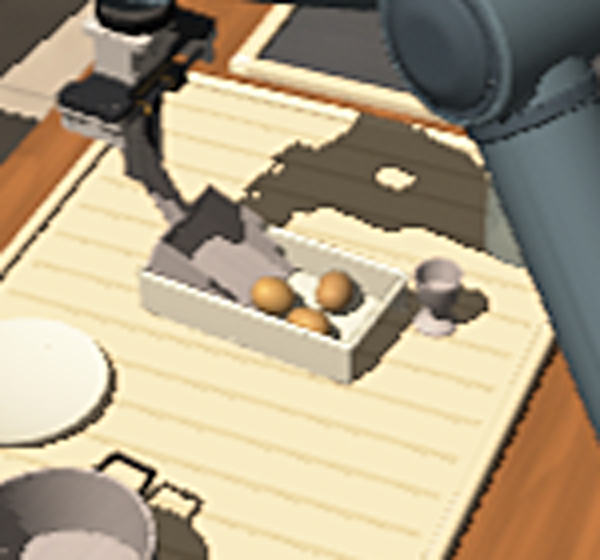

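The scoop lies in the dish with its lip behind the front potato, and the dish has not moved. I'll continue the sweep.

step_arm(delta_pos=[[0.003,0,-0.006],[0.007,0,-0.012],[0.009,-0.001,-0.018],[0.011,-0.001,-0.025],[0.01,-0.001,-0.029],[0.008,-0.001,-0.034],[0.005,0,-0.037],[0.002,0,-0.04],[-0.003,0,-0.042],[-0.008,0.001,-0.043],[-0.008,0.001,-0.043]], angular=[[0.004,0.042,0],[0.009,0.085,0],[0.013,0.13,0],[0.017,0.172,0],[0.02,0.2,0],[0.022,0.224,0],[0.024,0.24,0],[0.026,0.259,0],[0.027,0.267,0],[0.028,0.276,0],[0.028,0.276,0]], hand=[0.01,0.01,0.01,0.01,0.01,0.01,0.01,0.01,0.01,0.01,0.01])

```text
time_s: 10.3
tool_pos: [748.6, -212.4, 183.3]
eef_rot: [-3.102, 0.151, 0.38]
wrist_force: [-0.4, 0.3, -3.0]
width: 19.7
```

```bash
python3 plan.py 60,1,6 70,1,5 80,1,4 88,1,3 88,2,0 94,12,-6 100,20,-10 105,28,-14 109,36,-16; python3 - <<'E'
from h import *
f=ctrl.grab_frame("side"); a=f["color"][90:230,180:330,::-1]
cv2.imwrite("pics/s6.png",cv2.resize(a,None,fx=4,fy=4,interpolation=cv2.INTER_CUBIC))
for r in ctrl.regions_of("side","potato1"): print(r["confidence"],at_z(f,r["centre"],38).round())
E
```

```text
10.3 [-0.4  0.3 -3. ]
L 50.4 y -0.2 z 0.6 down 6.0
60,1,6 tcp [ 739. -212.  184.] dpos [-0.009, 0.001, 0.0] ang [-0.001, 0.001, -0.0]
70,1,5 tcp [ 732. -211.  180.] dpos [-0.017, 0.002, -0.003] ang [0.001, 0.018, -0.0]
80,1,4 tcp [ 725. -210.  177.] dpos [-0.024, 0.002, -0.006] ang [0.003, 0.035, -0.0]
88,1,3 tcp [ 720. -210.  174.] dpos [-0.029, 0.003, -0.009] ang [0.004, 0.053, -0.0]
88,2,0 tcp [ 727. -210.  165.] dpos [-0.021, 0.002, -0.018] ang [0.009, 0.105, -0.0]
94,12,-6 tcp [ 735. -211.  154.] dpos [-0.013, 0.001, -0.029] ang [0.02, 0.209, -0.0]
100,20,-10 tcp [ 738. -211.  147.] dpos [-0.011, 0.001, -0.036] ang [0.026, 0.278, 0.0]
105,28,-14 tcp [ 740. -212.  140.] dpos [-0.009, 0.001, -0.044] ang [0.033, 0.348, 0.0]
109,36,-16 tcp [ 739. -212.  140.] dpos [-0.01, 0.001, -0.044] ang [0.037, 0.383, 0.0]
```

View pics/s6.png

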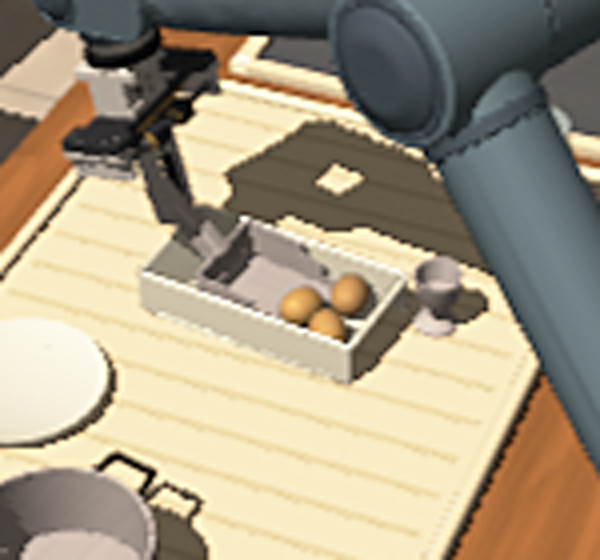

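All three potatoes are bunched ahead of the lip near the end wall, so I'll now push under them and tilt up along the slope.

step_arm(delta_pos=[[-0.009,0.001,0],[-0.017,0.002,-0.003],[-0.024,0.002,-0.006],[-0.029,0.003,-0.009],[-0.025,0.003,-0.013],[-0.021,0.002,-0.018],[-0.017,0.002,-0.023],[-0.013,0.001,-0.028],[-0.011,0.001,-0.035],[-0.009,0.001,-0.042],[-0.01,0.001,-0.042]], angular=[[0,0,0],[0.001,0.018,0],[0.003,0.035,0],[0.004,0.053,0],[0.006,0.08,0],[0.009,0.105,0],[0.015,0.157,0],[0.02,0.209,0],[0.026,0.278,0],[0.033,0.348,0],[0.037,0.383,0]], hand=[0.01,0.01,0.01,0.01,0.01,0.01,0.01,0.01,0.01,0.01,0.01])

```text
time_s: 11.5
tool_pos: [739.4, -211.1, 138.4]
eef_rot: [-2.953, 0.143, 0.966]
wrist_force: [-0.5, -0.4, -3.1]
width: 19.7
```

```bash
python3 plan.py 109,36,-16 109,60,-18 109,120,-18 0,180,-15; python3 - <<'E'
from h import *
f=ctrl.grab_frame("side"); a=f["color"][90:230,180:330,::-1]
cv2.imwrite("pics/s7.png",cv2.resize(a,None,fx=4,fy=4,interpolation=cv2.INTER_CUBIC))
E
```

```text
11.5 [-0.5 -0.4 -3.1]
L 108.8 y -0.5 z 35.7 down -16.2
109,36,-16 tcp [ 739. -212.  140.] dpos [-0.001, -0.0, 0.001] ang [-0.001, -0.004, -0.0]
109,60,-18 tcp [ 742. -212.  156.] dpos [0.002, -0.001, 0.017] ang [0.002, 0.031, -0.0]
109,120,-18 tcp [ 742. -212.  216.] dpos [0.002, -0.001, 0.077] ang [0.002, 0.031, -0.0]
0,180,-15 tcp [ 846. -222.  288.] dpos [0.106, -0.011, 0.149] ang [-0.003, -0.021, -0.0]
```

View pics/s7.png

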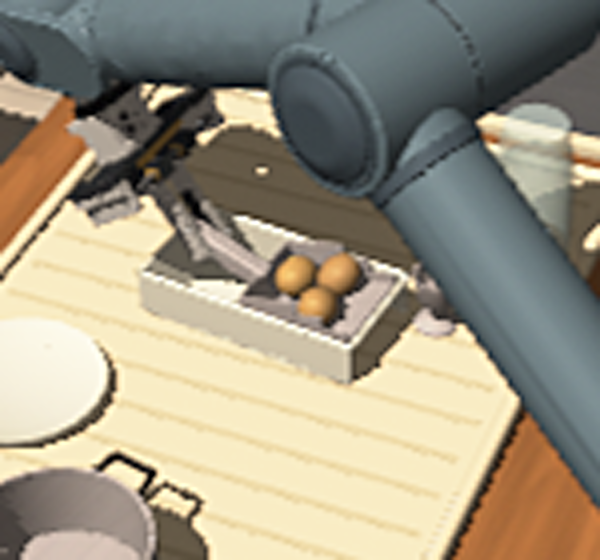

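All three potatoes sit in the scoop, back from the lip. I'll lift straight up.

step_arm(delta_pos=[[0.001,0,0.008],[0.002,-0.001,0.02],[0.003,-0.001,0.04],[0.004,-0.001,0.06],[0.005,-0.001,0.08],[0.006,-0.001,0.1],[0.007,-0.001,0.12],[0.008,-0.001,0.135],[0.008,-0.001,0.145],[0.008,-0.001,0.15],[0.008,-0.001,0.15]], angular=[[0.001,0.015,0],[0.002,0.031,0],[0.002,0.031,0],[0.002,0.031,0],[0.002,0.031,0],[0.002,0.031,0],[0.002,0.031,0],[0.002,0.031,0],[0.002,0.031,0],[0.002,0.031,0],[0.002,0.031,0]], hand=[0.01,0.01,0.01,0.01,0.01,0.01,0.01,0.01,0.01,0.01,0.01])

```text
time_s: 12.65
tool_pos: [747.3, -212.2, 288.9]
eef_rot: [-2.937, 0.143, 1.013]
wrist_force: [0.3, -0.4, -3.6]
width: 19.3
```

```bash
cat > pour.py <<'E'
from h import *
import sys
s=ctrl.observe(); log(s); Rs,l=scoop_from_tool(s); print(s["time_s"],s["qpos"].round(2),s["wrist_force"].round(1),"lip",l.round(),"yaw,down",Rs.as_euler('ZYX')[:2].round(3))
for a in sys.argv[1:]:
    x,y,z,yaw,th=map(float,a.split(",")); print(a,end=" "); goal([x,y,z],yaw,np.radians(th),s=s)
E
python3 pour.py 620,0,210,3.1,-15 640,216,210,3.1,-15 645,216,140,3.1,30 645,216,115,3.1,62
python3 - <<'E'
from h import *
f=ctrl.grab_frame("side"); cv2.imwrite("pics/s8.png",f["color"][60:260,130:400,::-1])
for r in ctrl.regions_of("side","potato1"): print(r["confidence"],r["centre"],at_z(f,r["centre"],180).round())
E
```

```text
12.65 [-0.38  0.86  0.79 -0.2   2.12  1.24] [ 0.3 -0.4 -3.6] lip [ 518. -190.  211.] yaw,down [ 3.044 -0.315]
620,0,210,3.1,-15 tcp [846.  -9. 300.] dpos [0.098, 0.203, 0.011] ang [-0.004, -0.053, 0.056]
640,216,210,3.1,-15 tcp [866. 207. 300.] dpos [0.118, 0.419, 0.011] ang [-0.004, -0.053, 0.056]
645,216,140,3.1,30 tcp [741. 212. 363.] dpos [-0.006, 0.424, 0.074] ang [-0.058, -0.837, 0.052]
645,216,115,3.1,62 tcp [609. 218. 355.] dpos [-0.139, 0.43, 0.066] ang [-0.097, -1.394, 0.046]
0.63 [255.2, 128.0] [ 607. -242.  180.]
0.61 [250.9, 123.4] [ 634. -263.  180.]
```

```bash
cat > kin.py <<'E'
from h import *
X=np.loadtxt("log.txt"); A=[];b=[]
for r in X:
    q=r[:6];p=r[6:9];tz=R.from_rotvec(r[9:]).apply([0,0,1]); u=np.array([np.cos(q[0]),np.sin(q[0]),0]); s1,c1,s2,c2=np.sin(q[1]),np.cos(q[1]),np.sin(q[1]+q[2]),np.cos(q[1]+q[2])
    A+=[[0,s1,s2,c2,tz@u],[1,c1,c2,-s2,tz[2]]]; b+=[p@u,p[2]]
k,res,_,_=np.linalg.lstsq(np.array(A),np.array(b),rcond=None); 
def ik(p,Rw):
    H,L2,L3,e,D=k; w=p-D*Rw[:,2]; r=np.hypot(w[0],w[1]); z=w[2]-H; q1=np.arctan2(w[1],w[0]); d=np.hypot(r,z); L3e=np.hypot(L3,e)
    c=(d*d-L2*L2-L3e**2)/(2*L2*L3e)
    if abs(c)>1: return None
    g=np.arccos(c); al=np.arctan2(r,z)-np.arctan2(L3e*np.sin(g),L2+L3e*np.cos(g)); q3=g-np.arctan2(e,L3); f=al+q3
    fd=np.array([np.sin(f)*np.cos(q1),np.sin(f)*np.sin(q1),np.cos(f)]); n=np.array([np.cos(f)*np.cos(q1),np.cos(f)*np.sin(q1),-np.sin(f)]); yv=np.array([-np.sin(q1),np.cos(q1),0])
    t=Rw[:,2]; q5=np.arccos(np.clip(t@fd,-1,1)); q4=np.arctan2(t@yv,t@n)
    return np.array([q1,al,q3,q4,q5])
if __name__=="__main__":
    print(k.round(1),res)
    for r in X[-3:]: print(r[:5].round(2),ik(r[6:9],R.from_rotvec(r[9:]).as_matrix()).round(2))
    s=ctrl.observe(); cur=R.from_rotvec(s["eef_rot"])
    for yaw in(3.1,2.8,2.5,2.2,1.9,1.6):
        u=np.array([np.cos(yaw),np.sin(yaw),0])
        for th in(-15,-5,20,45,65):
            dp,d=goal(np.array([637,216,108])-40*u,yaw,np.radians(th),s=s,quiet=True)
            q=ik(s["tool_pos"]+dp*1000,(R.from_rotvec(d)*cur).as_matrix()); print(yaw,th,None if q is None else q.round(2))
E
python3 kin.py
```

```text
[273.5 419.8 568.8  66.2 182.8] [3.02870523e-25]
[-0.13  0.4   1.67 -0.07  1.41] [ 0.05  0.42  1.64 -0.01  1.43]
[-0.46  0.32  1.36  0.13  1.14] [-0.3   0.34  1.33  0.07  1.13]
[-0.38  0.86  0.79 -0.2   2.12] [-0.25  0.89  0.76 -0.12  2.16]
3.1 -15 None
3.1 -5 [0.21 1.36 0.02 0.13 2.18]
3.1 20 [0.25 0.71 0.92 0.   1.51]
3.1 45 [ 0.33  0.29  1.45 -0.18  1.  ]
3.1 65 [ 0.42  0.04  1.81 -0.55  0.64]
2.8 -15 None
2.8 -5 [0.11 1.12 0.43 0.2  1.98]
2.8 20 [0.19 0.65 1.   0.   1.49]
2.8 45 [ 0.33  0.29  1.45 -0.3   1.07]
2.8 65 [ 0.48  0.1   1.75 -0.75  0.86]
2.5 -15 [-0.01  1.1   0.56  0.38  1.97]
2.5 -5 [0.02 0.93 0.74 0.27 1.81]
2.5 20 [ 0.14  0.57  1.12 -0.    1.45]
2.5 45 [ 0.33  0.29  1.45 -0.39  1.17]
2.5 65 [ 0.52  0.17  1.66 -0.82  1.1 ]
2.2 -15 [-0.1   0.87  0.93  0.45  1.75]
2.2 -5 [-0.06  0.75  1.03  0.33  1.65]
2.2 20 [ 0.1   0.47  1.25 -0.    1.42]
2.2 45 [ 0.33  0.3   1.44 -0.43  1.29]
2.2 65 [ 0.53  0.26  1.55 -0.81  1.33]
1.9 -15 [-0.18  0.66  1.26  0.53  1.55]
1.9 -5 [-0.12  0.56  1.31  0.39  1.48]
1.9 20 [ 0.07  0.36  1.4  -0.    1.38]
1.9 45 [ 0.33  0.3   1.44 -0.44  1.42]
1.9 65 [ 0.53  0.36  1.44 -0.77  1.55]
1.6 -15 [-0.23  0.45  1.57  0.6   1.35]
1.6 -5 [-0.17  0.36  1.58  0.44  1.32]
1.6 20 [ 0.07  0.25  1.54 -0.    1.35]
1.6 45 [ 0.33  0.3   1.44 -0.42  1.54]
1.6 65 [ 0.51  0.45  1.32 -0.69  1.75]
```

```bash
python3 pour.py 660,184,180,2.2,-15
```

```text
12.75 [-0.38  0.87  0.79 -0.2   2.12  1.24] [-0.   0.4 -2.2] lip [ 518. -190.  210.] yaw,down [ 3.045 -0.317]
660,184,180,2.2,-15 tcp [793.   1. 270.] dpos [0.046, 0.214, -0.018] ang [-0.029, -0.049, -0.844]
```

step_arm(delta_pos=[[0.001,0.005,0],[0.004,0.018,0],[0.008,0.038,0],[0.013,0.06,0],[0.018,0.083,-0.003],[0.023,0.107,-0.006],[0.028,0.131,-0.01],[0.033,0.154,-0.013],[0.038,0.176,-0.016],[0.042,0.196,-0.018],[0.045,0.209,-0.018],[0.046,0.214,-0.018]], angular=[[-0.001,-0.001,-0.02],[-0.002,-0.004,-0.07],[-0.005,-0.009,-0.15],[-0.008,-0.014,-0.24],[-0.011,-0.019,-0.33],[-0.014,-0.024,-0.42],[-0.018,-0.03,-0.51],[-0.021,-0.036,-0.6],[-0.024,-0.04,-0.69],[-0.026,-0.045,-0.77],[-0.028,-0.048,-0.82],[-0.029,-0.049,-0.844]], hand=[0.01,0.01,0.01,0.01,0.01,0.01,0.01,0.01,0.01,0.01,0.01,0.01])

```text
time_s: 13.95
tool_pos: [792.5, 3.5, 268.2]
eef_rot: [-2.461, 1.253, 0.779]
wrist_force: [-0.8, -0.3, -2.9]
width: 19.3
```

```bash
python3 pour.py 660,184,120,2.2,-12 660,184,110,2.2,-3 660,184,108,2.2,5 660,184,108,2.2,20 660,184,108,2.2,35 660,184,108,2.2,50 660,184,108,2.2,65
python3 - <<'E'
from h import *
f=ctrl.grab_frame("side"); cv2.imwrite("pics/s9.png",cv2.resize(f["color"][100:300,130:330,::-1],None,fx=3,fy=3))
E
```

```text
13.95 [-0.23  0.79  0.93  0.41  1.88  2.32] [-0.8 -0.3 -2.9] lip [659. 186. 179.] yaw,down [ 2.2   -0.263]
660,184,120,2.2,-12 tcp [790.   6. 221.] dpos [-0.003, 0.002, -0.047] ang [-0.042, -0.034, -0.0]
660,184,110,2.2,-3 tcp [779.  21. 245.] dpos [-0.014, 0.017, -0.024] ang [-0.169, -0.126, 0.0]
660,184,108,2.2,5 tcp [767.  37. 269.] dpos [-0.026, 0.034, 0.001] ang [-0.282, -0.208, 0.0]
660,184,108,2.2,20 tcp [739.  76. 311.] dpos [-0.054, 0.073, 0.043] ang [-0.493, -0.362, 0.001]
660,184,108,2.2,35 tcp [705. 122. 339.] dpos [-0.088, 0.119, 0.07] ang [-0.705, -0.516, 0.001]
660,184,108,2.2,50 tcp [668. 173. 350.] dpos [-0.124, 0.169, 0.082] ang [-0.917, -0.67, 0.001]
660,184,108,2.2,65 tcp [631. 224. 346.] dpos [-0.161, 0.22, 0.078] ang [-1.129, -0.824, 0.002]
```

View pics/s9.png

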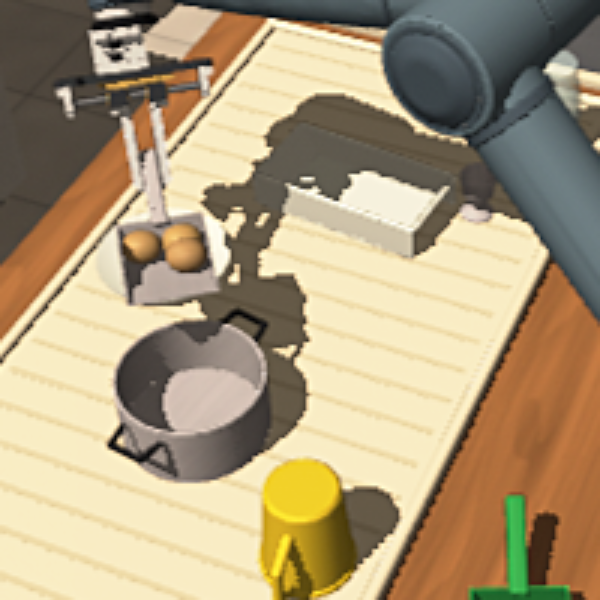

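All three potatoes are in the scoop at the pan's edge. I'll lower it and pour.

step_arm(delta_pos=[[-0.001,0,-0.012],[-0.002,0.001,-0.03],[-0.003,0.002,-0.043],[-0.003,0.002,-0.047],[-0.014,0.017,-0.024],[-0.026,0.034,0.001],[-0.04,0.053,0.023],[-0.054,0.073,0.043],[-0.071,0.096,0.058],[-0.088,0.119,0.07],[-0.106,0.144,0.077],[-0.124,0.169,0.082]], angular=[[-0.01,-0.008,0],[-0.02,-0.016,0],[-0.03,-0.026,0],[-0.042,-0.034,0],[-0.169,-0.126,0],[-0.282,-0.208,0],[-0.388,-0.285,0],[-0.493,-0.362,0.001],[-0.6,-0.44,0.001],[-0.705,-0.516,0.001],[-0.811,-0.593,0.001],[-0.917,-0.67,0.001]], hand=[0.01,0.01,0.01,0.01,0.01,0.01,0.01,0.01,0.01,0.01,0.01,0.01])

```text
time_s: 15.2
tool_pos: [674.2, 149.0, 364.7]
eef_rot: [2.578, -1.219, 0.633]
wrist_force: [-0.5, -1.5, -1.8]
width: 19.4
```

```bash
python3 pour.py 660,184,108,2.2,50 660,184,110,2.2,58 660,184,112,2.2,65
python3 - <<'E'
from h import *
f=ctrl.grab_frame("side"); cv2.imwrite("pics/s10.png",cv2.resize(f["color"][100:300,130:330,::-1],None,fx=3,fy=3))
for r in ctrl.regions_of("side","potato1"): print(round(r["confidence"],2),r["centre"],at_z(f,r["centre"],38).round())
E
```

```text
15.2 [ 0.16  0.23  1.5  -0.46  1.2   2.74] [-0.5 -1.5 -1.8] lip [657. 164. 123.] yaw,down [2.271 0.837]
660,184,108,2.2,50 tcp [668. 173. 350.] dpos [-0.006, 0.024, -0.014] ang [-0.019, -0.033, -0.055]
660,184,110,2.2,58 tcp [648. 200. 352.] dpos [-0.026, 0.051, -0.013] ang [-0.13, -0.118, -0.053]
660,184,112,2.2,65 tcp [631. 224. 350.] dpos [-0.043, 0.075, -0.015] ang [-0.226, -0.193, -0.052]
0.2 [218.0, 248.4] [539. 233.  38.]
```

View pics/s10.png

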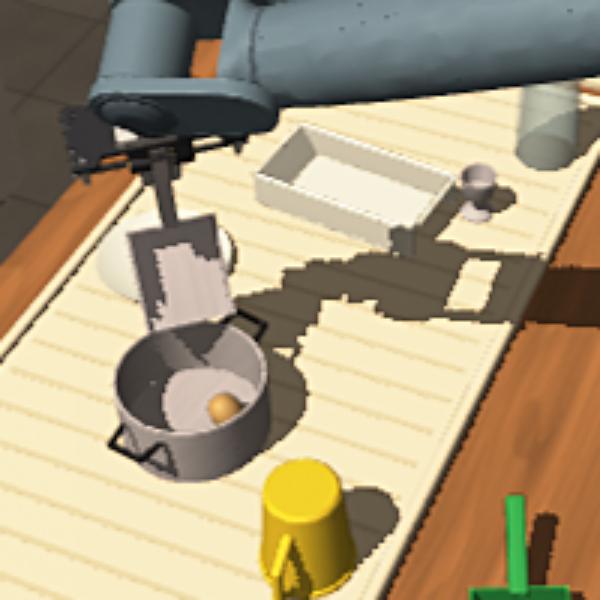

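The scoop is empty and one potato shows in the pan. The other two are probably hidden by the near wall, so I'll back off and check before laying the scoop down.

```bash
python3 pour.py 420,9,160,3.2,10 386,9,60,3.2,0
```

```text
15.3 [ 0.16  0.23  1.49 -0.46  1.2   2.74] [ 0.5 -1.2 -1.4] lip [660. 165. 127.] yaw,down [2.259 0.838]
420,9,160,3.2,10 tcp [586.  19. 337.] dpos [-0.089, -0.129, -0.032] ang [0.285, 0.627, 0.91]
386,9,60,3.2,0 tcp [581.  20. 205.] dpos [-0.095, -0.128, -0.164] ang [0.358, 0.792, 0.888]
```

step_arm(delta_pos=[[0,-0.005,0.04],[0,-0.01,0.07],[-0.01,-0.03,0.08],[-0.02,-0.06,0.08],[-0.04,-0.09,0.07],[-0.06,-0.11,0.05],[-0.08,-0.12,0.02],[-0.09,-0.129,-0.01],[-0.09,-0.129,-0.03],[-0.09,-0.129,-0.032]], angular=[[0,0,0],[0.01,0.03,0.04],[0.05,0.11,0.15],[0.09,0.2,0.29],[0.13,0.29,0.42],[0.17,0.38,0.55],[0.21,0.47,0.68],[0.25,0.56,0.81],[0.285,0.627,0.91],[0.285,0.627,0.91]], hand=[0.01,0.01,0.01,0.01,0.01,0.01,0.01,0.01,0.01,0.01])

```text
time_s: 16.3
tool_pos: [584.7, 17.3, 332.9]
eef_rot: [3.127, 0.09, -0.287]
wrist_force: [0.5, -1.1, -1.1]
width: 20.0
```

```bash
cat > chk.py <<'E'
from h import *
for c in("top","side"):
    f=ctrl.grab_frame(c); cv2.imwrite(f"pics/{c}_{int(ctrl.observe()['time_s']*10)}.png",f["color"][...,::-1])
    for n in("pan","dish","potato1"):
        for r in ctrl.regions_of(c,n):
            if r["region"].sum()<9000: print(c,n,round(r["confidence"],2),r["centre"],at_z(f,r["centre"],35).round()[:2],r["region"].sum())
    g=f["color"].astype(int); m=((g[...,0]>g[...,2]*1.9)&(g[...,0]>90)&(g[...,0]<g[...,1]*1.75)&(g[...,1]<g[...,0]*.85)).astype(np.uint8)
    u0=proj(f,[637,216,30]).round().astype(int); m2=np.zeros_like(m); cv2.circle(m2,tuple(int(v) for v in u0),38,1,-1)
    n,_,st,ce=cv2.connectedComponentsWithStats(m*m2); print([(ce[i].round(),st[i,4],at_z(f,ce[i],37).round()[:2]) for i in range(1,n) if st[i,4]>15])
E
python3 pour.py 386,9,60,3.2,0; python3 chk.py; ls pics
```

```text
16.3 [-0.15  0.15  1.62 -0.03  1.55  1.36] [ 0.5 -1.1 -1.1] lip [417.   9. 158.] yaw,down [-3.086  0.166]
386,9,60,3.2,0 tcp [581.  20. 205.] dpos [-0.004, 0.003, -0.128] ang [-0.014, 0.165, 0.002]
top pan 0.69 [169.3, 135.9] [660. 235.] 2369
top dish 0.79 [317.9, 151.0] [ 620. -206.] 3622
top dish 0.71 [259.2, 198.0] [478. -32.] 514
top potato1 0.66 [164.4, 159.0] [590. 248.] 187
top potato1 0.59 [153.5, 145.1] [631. 281.] 145
[(array([157., 147.]), np.int32(20), array([625., 271.])), (array([182., 152.]), np.int32(86), array([611., 196.])), (array([162., 159.]), np.int32(79), array([591., 254.]))]
side pan 0.67 [191.8, 231.0] [658. 197.] 2427
side dish 0.78 [244.7, 158.9] [ 645. -217.] 843
side potato1 0.75 [309.8, 135.9] [ 453. -453.] 779
side potato1 0.6 [203.7, 231.7] [618. 185.] 102
[(array([204., 234.]), np.int32(85), array([610., 195.]))]
m4.png
s10.png
s5.png
s6.png
s7.png
s8.png
s9.png
side0.png
side4.png
side_165.png
t0c.png
t0d.png
top0.png
top4.png
top_163.png
w1.png
w2.png
w2c.png
w3.png
```

Three potatoes are detected in the pan, within about 65 mm of its axis. Now I'll lay the scoop down.

step_arm(delta_pos=[[-0.001,0.001,-0.04],[-0.002,0.002,-0.08],[-0.004,0.003,-0.12],[-0.004,0.003,-0.15],[-0.004,0.003,-0.165],[-0.004,0.003,-0.168],[-0.004,0.003,-0.168]], angular=[[-0.005,0.06,0],[-0.01,0.12,0.001],[-0.014,0.165,0.002],[-0.014,0.165,0.002],[-0.014,0.165,0.002],[-0.014,0.165,0.002],[-0.014,0.165,0.002]], hand=[0.01,0.01,0.01,0.01,0.01,0.01,0.01])

```text
time_s: 17.4
tool_pos: [582.1, 22.1, 170.9]
eef_rot: [3.081, 0.091, -0.523]
wrist_force: [-0.2, -0.8, -1.2]
width: 19.6
```

```bash
python3 pour.py 386,9,13,3.2,0; python3 - <<'E'
from h import *
f=ctrl.grab_frame("side"); m=near(f,"side","scoop",[443,14])
if m is not None:
    for z in (12,20,28): print(z,fit([(f,m)],SCOOP,[443,14,3.2],z))
E
```

```text
17.4 [-0.13  0.38  1.66 -0.07  1.43  1.4 ] [-0.2 -0.8 -1.2] lip [389.  10.  24.] yaw,down [-3.081  0.012]
386,9,13,3.2,0 tcp [581.  20. 158.] dpos [-0.002, -0.002, -0.013] ang [0.004, 0.013, -0.002]
12 (array([453.93965545,   2.41317953,   3.17801596]), np.float64(0.10765045881271362))
20 (array([451.34801605,   9.38593969,   3.17363812]), np.float64(0.11014360189437866))
28 (array([448.63919433,  16.30061795,   3.17442159]), np.float64(0.11161661148071289))
```

Now lower to contact, release, then retract along the tool axis.

step_arm(delta_pos=[[0,0,-0.006],[0,0,-0.011],[0,0,-0.013],[0,0,-0.013],[0,0,-0.013],[0,0,-0.013],[0,0,-0.013],[0,0,-0.013],[0,0,-0.013]], angular=[[0.002,0.008,0],[0.004,0.013,0],[0.004,0.013,0],[0.004,0.013,0],[0.004,0.013,0],[0.004,0.013,0],[0.004,0.013,0],[0.004,0.013,0],[0.004,0.013,0]], hand=[0.01,0.01,0.01,0.01,0.025,0.04,0.05,0.06,0.06])

```text
time_s: 18.4
tool_pos: [582.7, 22.0, 159.1]
eef_rot: [3.082, 0.093, -0.541]
wrist_force: [0.2, 1.0, 0.0]
width: 53.7
```

step_arm(delta_pos=[[0.005,0,0.014],[0.017,0,0.047],[0.034,0,0.094],[0.051,0,0.14],[0.051,0,0.18],[0.03,-0.05,0.2],[0.0,-0.1,0.2],[-0.03,-0.15,0.2],[-0.06,-0.2,0.2],[-0.08,-0.25,0.2],[-0.1,-0.28,0.2],[-0.1,-0.28,0.2]], angular=[[0,0,0],[0,0,0],[0,0,0],[0,0,0],[0,0,0],[0,0,0],[0,0,0],[0,0,0],[0,0,0],[0,0,0],[0,0,0],[0,0,0]], hand=[0.06,0.06,0.06,0.06,0.06,0.06,0.06,0.06,0.06,0.06,0.06,0.06])

```text
time_s: 19.6
tool_pos: [481.0, -260.9, 360.6]
eef_rot: [3.082, 0.086, -0.539]
wrist_force: [0.0, 0.8, 0.1]
width: 59.9
```

```bash
python3 chk.py; python3 - <<'E'
from h import *
print(ctrl.observe()["time_s"],ctrl.observe()["tool_pos"])
f=ctrl.grab_frame("side"); t=ctrl.grab_frame("top")
for a,c in((f,"side"),(t,"top")):
    m=near(a,c,"scoop",[443,14])
    if m is not None: print(c,fit([(a,m)],SCOOP,[443,14,3.2]))
im=t["color"][60:330,80:430,::-1]; cv2.imwrite("pics/final.png",cv2.resize(im,(778,600),interpolation=cv2.INTER_CUBIC))
E
```

```text
top pan 0.62 [175.4, 138.2] [653. 217.] 2661
top dish 0.84 [318.9, 149.9] [ 624. -209.] 3506
top potato1 0.74 [164.0, 158.8] [591. 249.] 158
top potato1 0.7 [185.0, 154.6] [604. 188.] 141
top potato1 0.6 [154.6, 145.1] [631. 278.] 143
[(array([157., 147.]), np.int32(19), array([625., 271.])), (array([181., 153.]), np.int32(84), array([608., 199.])), (array([162., 159.]), np.int32(68), array([591., 255.]))]
side pan 0.84 [191.8, 232.9] [653. 205.] 2394
side dish 0.74 [248.1, 163.2] [ 622. -198.] 1805
[(array([204., 234.]), np.int32(84), array([610., 196.]))]
20.0 [ 483.40046933 -256.9418835   359.29569215]
side (array([448.22307691,  12.11133724,   3.20806227]), np.float64(0.058602213859558105))
top (array([445.1100751 ,  12.53779286,   3.21077014]), np.float64(0.05853623151779175))
```

View pics/final.png

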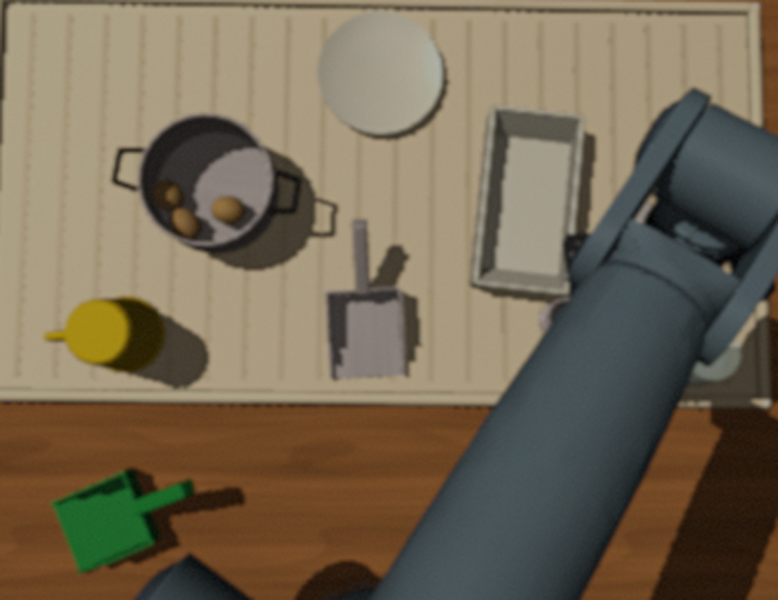

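The picture shows three potatoes in the pan at (172,195), (186,221) and (228,208), an empty dish in its old place, and the scoop flat and free at (367,335). I'll hand the job in.

```bash
python3 -c "
from cell import ctrl
print(ctrl.observe()['wrist_force'].round(1)); print(ctrl.close_job())"
```

```text
[-0.7  0.   0.6]
the job is handed in; nothing more can be done
None
```

I lifted all three potatoes out of the dish in one sweep of the scoop, tipped them into the saucepan, and laid the scoop back down flat and released it. The job was handed in at about 20 s of the 64 s allowed.

**Last checks:**
- **Potatoes:** the top camera shows all three in the pan and not moving between two looks. By image position they lie about 34 to 65 mm from its axis, under the 78 mm limit. The side camera saw only one, because the pan's near wall hides the others.
- **Scoop:** both cameras put it on the drainer about 5 mm from where it started. The fits assume it lies flat, and they match as well as before the pick-up. It is far more than 100 mm from the dish.
- **Dish, pan and other crockery:** the dish, pan, plate and jug look unmoved. The arm covered most of the egg cup and tumbler in the last picture, but both stood in place in the side view during the pour.
- **Arm:** well clear and touching nothing, with a wrist force reading of about 1 N.

**What disagreed:**
- The last joint reached its range limit during the pour, so the scoop ended about 20 mm and 4° off plan. The potatoes still fell into the pan.
- The separate fits of the dish and scoop positions differed by 2 to 5 mm.

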